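Bring up the repaired amplifier

ROBOT

A 6-joint arm with a two-finger parallel gripper is mounted at the origin on the work surface. World frame = base frame: x ahead of the robot, y to its left, z up, the work surface at z = 0. Lengths are in m, angles in degrees, forces in N, time in s.
With the tool pointing down it reaches from about 0.4 to 0.825 m from the base axis. Payload 7 kg.
Tool frame: the origin (TCP) lies midway between the tips of the shut fingers; the grasp point (between the pads) lies 19 mm behind it; z points along the fingers, y is the line along which they close (so a half turn about z gives the same grasp; the last joint's range is limited). The gripper opens to 88 mm and grips with 3 to 60 N. Pads are 19 mm wide; open, the fingers measure 130 mm over their backs; the gripper's body (78 mm by 193 mm) begins 47 mm behind the grasp point.
Start: joints at [-46.633, 20.546, 0.682, 0, -70.136, -16.507], TCP at [0.305, -0.602, 0.202] pointing down, gripper open.
Joint ranges: [-176.03, 176.03], [-82.01, 121.73], [-58.28, 71.71], [-173.87, 95.51], [-174.79, -0.11], [-173.66, 173.66]. Speed limits (degrees/s): [136.94, 136.94, 172.46, 180, 180, 180].

INTERFACE

Orientations are given as [roll, pitch, yaw] about the fixed x, y, z axes, in that order (R = Rz(yaw) Ry(pitch) Rx(roll)).
In Python, from plant import get_state, optics, order gives the robot as it stands. The module is installed in compiled form; this text tells all that it offers.
- The arm moves only by the tool send_rows, never from a script. Its argument "moves" is a list of rows, each an object with "slide": the shift along the tool's x, y, z as a fraction of full scale, a list of three; "turn": the turn about the tool's z as a fraction of full scale; "gripper": the opening, from 0 (shut) to 1 (fully open). A call has exactly 5 rows; each row is the pose to reach, as a shift and turn from the pose commanded when the call began, along the tool's axes at that moment; what a row does not reach only later rows make up. Full scale, the value 1, is 150 mm for a shift and 90 degrees for a turn. A row lasts 1/12 s, in which the tool goes at most 41.7 mm and 7.16 degrees, less where a joint would pass 70% of its speed; a pose out of reach is approached as far as the arm can. A call with a number of a shift or a turn outside -1 to 1 is refused whole. A call with a gripper value outside its range is refused whole. The fingers move at their own pace and stop on an object; "newtons" is the grip in N (left out, the last holds). Time passes only in rows, so rows that repeat a pose let the fingers close, or fill a call up. It gives the time, the measured TCP pose, the force, the opening and the grip force at its end, in the units of the state.
- get_state(): the state, without advancing time (a new reading comes with each control period).
- optics.capture(name): name is "side" or "top"; returns a dict with "img" (420x560x3 uint8, red, green, blue), "intrinsics" (3x3 intrinsics, pixels), "dist" ([k1, k2, p1, p2, k3] as OpenCV has them; the pictures are not rectified), "origin" and "attitude" of the camera in the world. Camera axes: x right, y down, z forward; pixel columns grow to the right and rows downward; lengths in m; the calibration is good to about 2 mm. A picture is of the moment at which its call begins. There is no depth.
- order.close_job(): hands the job in; it is judged then, once.
Trained networks look in the newest picture that a camera, given by its name, has taken for a name from the list of things; names that differ only in an ending like _2 or _b are one class to them, and where a whole thing is asked for, a point or a joint stands for the part that bears it (a point fixed in the world has none). Each returns a list of dicts, best first, with "p" (0 to 1); they miss things now and then, are a little off and sometimes report something else, mostly with a low value. They report only what shows in the picture. A call takes as long as a camera call. They do not tell look-alikes from the thing itself.
- optics.look_for(camera, name): "location" ([x, y, z] in m, in world coordinates, good to about 4 mm: the middle of the surface that is visible of it).
The state is a dict: "time_s": time; "joints": joint angles; "qd": joint speeds; "joint_torque": joint torques, N m; "tcp_pos": TCP position; "eef_rot": TCP orientation; "contact_force": force on the tool from outside, world axes, zero at the start; "moment": the same for the moment, N m; "gripper_width": finger opening in m; "gripper_force": force on a finger pad.
Only numpy, scipy, OpenCV 4.12 (cv2) and the standard library are available. Lean on these libraries where they do the work, as an engineer would, in place of code of your own. Each camera call takes 0.05 s, during which the arm holds its last target. There are 200 camera calls.

TASK

Bring the repaired guitar amplifier up in the safe order, pressing each switch gently with a fingertip right down to its stop so that it stays on: first the round push switch on top of the bench isolating supply, then the amplifier's mains rocker, and last its standby rocker. Pick nothing up, leave the volume knob turned down, and do not push about the supply or anything else lying on the bench or on the amplifier.

Things in the scene. Friction and masses are not known exactly. Their poses are not given: they have to be found in the camera images.
- amp: Small valve guitar-amp head, fixed: dark wooden case 340 wide (y) x 200 deep (x) x 170 mm high, open back, bare aluminium control panel on the front half of its top, 170 mm up. Origin: centre of underside; x from its front (grille) to its back, y to its left, z up. Row of controls at x -50: mains rocker y -135 (right-hand end), standby rocker y -75, black knobs y -8 (volume), +34, +76 mm.
- amp_mains (a joint): Mains rocker, rad: 0 off (start), 0.28 on. Dished black rocker 44 (amp x) x 24 mm, rocking on its middle, at the right-hand end of the panel. Off: front half level 6 mm above the panel, rear half slopes up to 12 mm. Press the rear half down: about 2.5 N at its rear edge moves it; it stays where it is left, so press right down until the rear half lies level at 6 mm: its springy stop.
- mains_press (a point): Point to press on the mains rocker: top surface of its raised rear half, 18 mm behind the rocker's middle, centred across it; moves with it (11 mm above the panel when off, 6 mm when on). The next rocker is 60 mm to the left; a pilot jewel 8 mm tall stands 54 mm in front of this point, nothing else within 45 mm.
- amp_standby (a joint): Standby rocker, rad: same switch as the mains rocker, 60 mm to its left on the panel; 0 off (start), 0.28 on, pressed the same way on its raised rear half. Both rockers give 3 mm more past their stops against 4 to 13 N and spring back; the bezels stand 2.5 mm above the panel.
- standby_press (a point): Point to press on the standby rocker: the same point as on the mains rocker.
- amp_volume (a joint): Volume knob, rad: 0 turned right down (start), grows clockwise from above. Black, 28 mm across, 18 mm tall, 67 mm left of the standby rocker; light friction, so a knock turns it.
- supply: Bench isolating supply: grey steel box 190 deep (x) x 130 wide (y) x 110 mm high, 4.5 kg, loose on rubber feet, to the left or right of the amp. Origin: centre of underside; x front to back, y to its left, z up. On top: round push switch x -48, y 0; fuse carrier x -48, y +47, 9 mm tall, 16 across; white outlet plate x +20, 4 mm tall; carrying handle x +72, 33 mm tall.
- supply_switch (a joint): Push switch on the supply's top, m: 0 out, off (start), 0.006 in, on. Round black cap 30 mm across in a flat steel ring, standing 10 mm above the box's top when off, 4 mm when on. About 2.5 N straight down moves it; it stays where it is left, so press it right in to its stop, past which the cap gives 3 mm more against 4 to 13 N and springs back.
- supply_press (a point): Centre of the top face of the supply's push switch; moves with it.
- dummy_load: Bystander: black finned speaker dummy load, 190 x 130 x 70 mm with four binding posts on top (90 mm high in all), on the side of the amplifier where the supply is not. Origin: centre of its underside.
- fuse_jar: Bystander: small glass jar with a steel lid, 40 mm across, 45 mm tall, standing on the amplifier's rear top board behind the rockers. Origin: centre of its underside.
- valve_carton: Bystander: plain card box 50 x 90 x 40 mm high lying on the amplifier's rear top board behind the knobs. Origin: centre of its underside.
- multimeter: Bystander: black and grey hand multimeter 100 x 190 x 42 mm high lying on the bench to the right, in front of the amplifier. Origin: centre of its underside.
- screwdriver: Bystander: wooden-handled screwdriver 170 mm long, 26 mm thick, lying on the bench at the back left, behind the box that stands there. Origin: middle of its length, at its underside.
- solder_spool: Bystander: spool of solder 56 mm across, 46 mm tall, standing on the bench towards the left front. Origin: centre of its underside.
Mind the look-alikes: they are no part of the job. What is shaped like the supply but orange or turquoise is not meant.

How it is judged (in metres and radians):
On the way, in this order (a step that is already met when the one before it is completed fails the run):
1. the supply's push switch is in, with both rockers still off (value of joint supply_switch above 0.004 m and value of joint each of amp_mains, amp_standby below 0.14 rad), for 0.1 s.
2. the mains rocker is on, with standby still off (value of joint amp_mains above 0.19 rad and value of joint amp_standby below 0.14 rad), for 0.1 s.
3. the standby rocker is on (value of joint amp_standby above 0.19 rad), for 0.1 s.
At the end, for the whole second after the job is handed in: The supply's push switch is in (at least 4 of its 6 mm), the mains and standby rockers are both on (at least 0.19 of 0.28 rad), the volume knob is still turned down (within 0.2 rad) and the supply is at rest within 20 mm of where it stood (value of joint supply_switch above 0.004 m and value of joint each of amp_mains, amp_standby above 0.19 rad and value of joint amp_volume below 0.2 rad and distance of supply from where it was at the start of the episode below 0.02 m and linear speed of supply below 0.02 m/s); the robot touches nothing.
It fails at once if out of order: the mains rocker is on while the supply is off, or standby is on while the mains rocker is off ((value of joint amp_mains above 0.14 rad and value of joint supply_switch below 0.003 m) or (value of joint amp_standby above 0.14 rad and value of joint amp_mains below 0.14 rad)).
It fails at once if the amplifier or the supply is pressed or struck with more than 20 N (contact force between any of the arm, the fingers and amp above 20 N or contact force between any of the arm, the fingers and supply above 20 N).
It fails at once if the volume knob is turned up by more than 0.2 rad (value of joint amp_volume above 0.2 rad).
It fails at once if the supply is lifted or pushed more than 20 mm (distance of supply from where it was at the start of the episode above 0.02 m).
It fails at once if a bystander is lifted or moved more than 20 mm (distance of any of dummy_load, fuse_jar, valve_carton, multimeter, screwdriver, solder_spool from where it was at the start of the episode above 0.02 m).
It also fails if it takes over 61 s, if anything falls off the work surface, if the arm or the gripper's body presses on something with over 40 N, if the wrist force passes 120 N, or if a joint passes its speed limit or range.

## Working session

There is one attempt and no reset: what is moved stays moved. The work goes in short steps, Python scripts to look and compute and a tool call to move; the robot and the scene stay as the last step left them, time stands still between calls to the robot, and variables do not carry over. Pictures are saved under pics/ and viewed, at most 10 in all, crops included, and the job is handed in when it is done.

Besides the shell and the picture viewer there is one more tool, called after ">>>" as name([rows], argument=value, ...), one row to a line, values as JSON. send_rows: Moves the arm, as the interface text tells. Shift numbers are shares of 150 mm and turn numbers shares of 90 degrees, none past 1 either way. Its arguments: {"type":"object","properties":{"moves":{"type":"array"},"newtons":{"type":"number"}},"required":["moves"]}

```bash
mkdir -p pics; python3 - <<'E'
from plant import get_state, optics
import cv2,numpy as np
s=get_state();print(s)
for c in("side","top"):
    d=optics.capture(c);cv2.imwrite(f"pics/{c}0.png",d["img"][:,:,::-1])
    print(c,d["intrinsics"],d["dist"],d["origin"],d["attitude"])
    for n in["amp","amp_mains","mains_press","amp_standby","standby_press","amp_volume","supply","supply_switch","supply_press","dummy_load","fuse_jar"]:
        print(n,[(np.round(r["location"],3).tolist(),round(r["p"],2)) for r in optics.look_for(c,n)[:4]])
print(get_state()["time_s"])
E
```

```text
{'time_s': 0.0, 'joints': array([-4.66336975e+01,  2.05924343e+01,  6.34710721e-01, -2.19982901e-02,
       -7.01355026e+01, -1.65097100e+01]), 'qd': array([-0.01937829,  0.16144343, -0.06820929, -0.10350659, -0.00126668,
       -0.03383321]), 'joint_torque': array([-2.31527352e-03, -5.82722068e+01,  2.93053865e+01,  6.99752927e+00,
        6.80784593e-03, -1.58754528e-04]), 'tcp_pos': array([ 0.30471517, -0.60171863,  0.20141265]), 'eef_rot': array([ 1.79904740e+02, -6.66849852e-03, -1.53150894e+02]), 'contact_force': array([ 0.99156447,  0.39859942, -0.37250194]), 'moment': array([ 0.01868074, -0.02783881,  0.01146711]), 'gripper_force': 0.0, 'gripper_width': 0.08767601625388817}
side [[379.04736281   0.         281.32362142]
 [  0.         379.04736281 213.28972335]
 [  0.           0.           1.        ]] [-0.09175514  0.          0.          0.          0.        ] [-0.05480917  0.50293882  0.79242269] [-129.50334703    0.90471787 -137.61177284]
amp [([0.544, 0.039, 0.157], 0.68)]
amp_mains [([0.557, -0.143, 0.178], 0.42)]
mains_press [([0.557, -0.144, 0.179], 0.67)]
amp_stand
[... 739 characters left out ...]
978    0.34770956  -89.84365331]
amp [([0.601, -0.014, 0.169], 0.84)]
amp_mains [([0.737, 0.352, 0.024], 0.69), ([0.56, -0.145, 0.174], 0.56), ([0.56, -0.088, 0.176], 0.17)]
mains_press [([0.663, -0.142, 0.214], 0.61), ([0.556, -0.145, 0.176], 0.56)]
amp_standby [([0.565, -0.087, 0.174], 0.44)]
standby_press [([0.56, -0.088, 0.173], 0.51), ([0.677, 0.004, 0.213], 0.48)]
amp_volume []
supply [([0.539, -0.399, 0.112], 0.72), ([0.338, 0.102, 0.11], 0.66), ([0.33, -0.605, 0.113], 0.64)]
supply_switch [([0.496, -0.412, 0.124], 0.55)]
supply_press []
dummy_load [([0.523, 0.389, 0.07], 0.56), ([0.6, -0.016, 0.171], 0.56)]
fuse_jar [([0.662, -0.146, 0.217], 0.52), ([0.599, -0.018, 0.169], 0.37)]
1.2
```

View pics/side0.png

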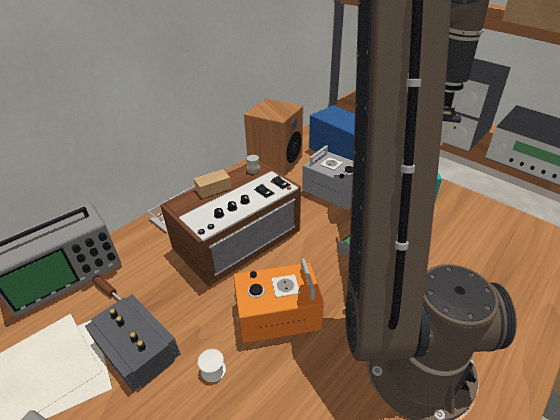

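View pics/top0.png

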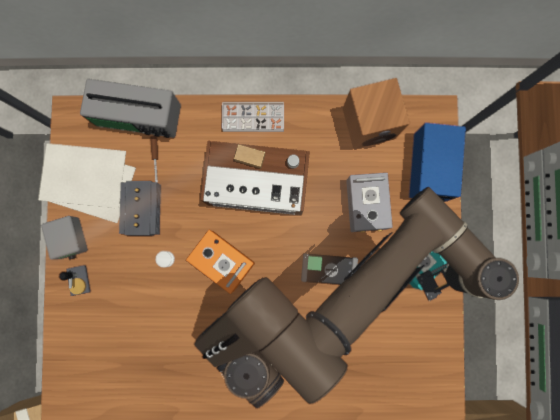

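The side view shows the grey supply at (330,180), orange look-alike at (278,300) and turquoise one at (435,185). The top view shows grey at (369,202) with its switch at about (372,215), orange at (220,262), turquoise at (430,262), and the rockers at about (277,193) and (295,195). Three boxes could be taken for the supply: the grey one is meant. I'll check it in a close crop.

```bash
python3 - <<'E'
import cv2
a=cv2.imread("pics/top0.png")[140:240,195:400]
cv2.imwrite("pics/c1.png",cv2.resize(a,(780,380),interpolation=cv2.INTER_CUBIC))
a=cv2.imread("pics/side0.png")[140:220,200:360]
cv2.imwrite("pics/c2.png",cv2.resize(a,(800,400),interpolation=cv2.INTER_CUBIC))
E
```

```text
(no output)
```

View pics/c1.png

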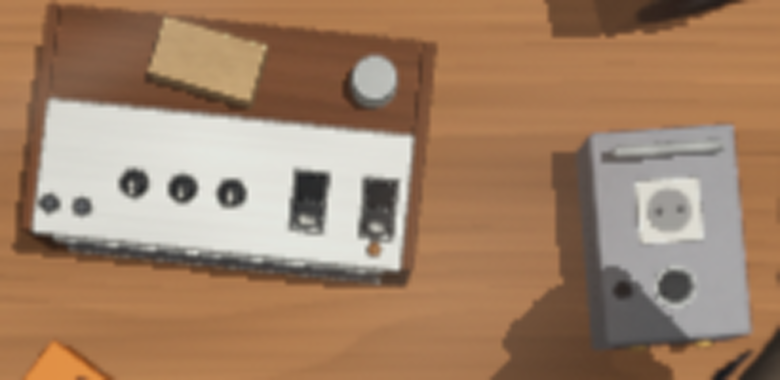

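View pics/c2.png

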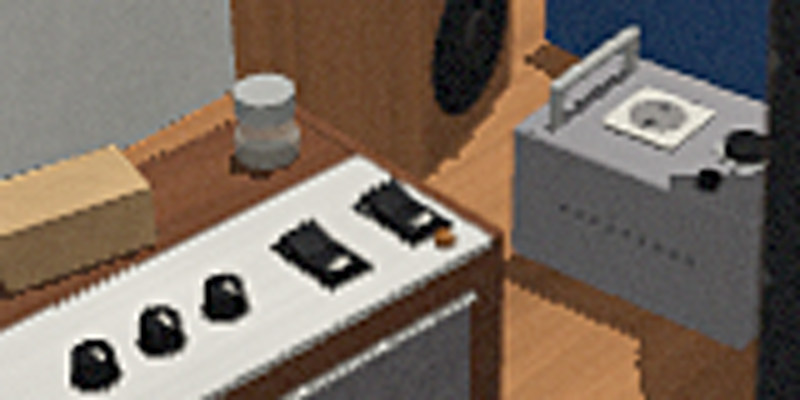

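The grey box's switch is at c1 (676,286). It sits in front of the white outlet and the handle, with the fuse to its left, as described. The rocker middles are at c1 (379,208) and (310,203), with the jewel at (374,250). Now I'll compute the poses.

```bash
cat > h.py <<'E'
import numpy as np,cv2
from scipy.spatial.transform import Rotation as R
C={"top":(516.9567753,280.50616099,215.36426179,-0.05080075,[0.35405298,-0.11096085,1.8450739],[-175.31258978,0.34770956,-89.84365331]),
"side":(379.04736281,281.32362142,213.28972335,-0.09175514,[-0.05480917,0.50293882,0.79242269],[-129.50334703,0.90471787,-137.61177284])}
def ray(c,p,z):
    f,cx,cy,k,o,a=C[c]
    n=cv2.undistortPoints(np.array([[p]],float),np.array([[f,0,cx],[0,f,cy],[0,0,1]]),np.array([k,0,0,0,0.]))[0,0]
    d=R.from_euler("xyz",a,degrees=True).apply([*n,1]);o=np.array(o)
    return o+d*(z-o[2])/d[2]
c1=lambda x,y:(195+x/3.805-.4,140+y/3.8-.4)
c2=lambda x,y:(200+x/5-.4,140+y/5-.4)
E
python3 - <<'E'
from h import *
A=[]
T={"mains":((379,208),(403,213),.178,(-50,-135)),"stby":((310,203),(323,255),.178,(-50,-75)),"jewel":((374,249),(446,238),.174,(-86,-135)),
"vol":((231,193),(225,297),.179,(-50,-8)),"k2":((182,188),(161,330),.179,(-50,34)),"k3":((134,183),(95,364),.179,(-50,76)),
"switch":((676,286),(747,147),.12,None),"fuse":((623,290),(709,179),.117,None),"outlet":((670,210),(659,116),.114,None)}
for n,(a,b,z,l) in T.items():
    t=ray("top",c1(*a),z);s=ray("side",c2(*b),z)
    print(n,np.round(t[:2],4),np.round(s[:2],4))
    if l:A.append((np.array(l)/1e3,t[:2],s[:2]))
for j in(1,2):
    L=np.array([a[0] for a in A]);P=np.array([a[j] for a in A]);Lc=L-L.mean(0);Pc=P-P.mean(0)
    th=np.arctan2((Lc[:,0]*Pc[:,1]-Lc[:,1]*Pc[:,0]).sum(),(Lc*Pc).sum());M=np.array([[np.cos(th),-np.sin(th)],[np.sin(th),np.cos(th)]])
    o=P.mean(0)-M@L.mean(0);print(np.degrees(th),o,"res",np.round((L@M.T+o-P)*1e3,1).tolist())
    for q in[(-.032,-.135),(-.032,-.075)]:print("press",M@q+o)
E
```

```text
mains [ 0.5593 -0.1448] [ 0.5506 -0.1412]
stby [ 0.5635 -0.0859] [ 0.5565 -0.0824]
jewel [ 0.5245 -0.1406] [ 0.5198 -0.1432]
vol [ 0.5719 -0.0184] [ 0.5684 -0.0197]
k2 [0.5761 0.0235] [0.573  0.0221]
k3 [0.5803 0.0646] [0.5775 0.0635]
switch [ 0.4978 -0.4075] [ 0.4902 -0.4046]
fuse [ 0.4944 -0.3612] [ 0.4895 -0.3615]
outlet [ 0.566 -0.404] [ 0.5612 -0.4054]
-5.715329131133463 [ 0.62235273 -0.01552982] res [[-0.2, -0.1], [1.6, 0.7], [-1.2, -0.7], [-0.0, -0.1], [-0.1, -0.2], [-0.2, 0.5]]
press [ 0.5770677  -0.14667198]
press [ 0.58304286 -0.08697024]
-6.84930793158161 [ 0.61804888 -0.01659853] res [[1.8, -3.5], [3.0, -2.7], [-3.3, 2.8], [-0.9, 1.1], [-0.5, 1.0], [-0.1, 1.3]]
press [ 0.57017736 -0.1468188 ]
press [ 0.57733287 -0.087247  ]
```

>>> send_rows([
  {"slide": [-0.17,0.06,-0.13],"turn": 0.07,"gripper": 0},
  {"slide": [-0.34,0.12,-0.13],"turn": 0.14,"gripper": 0},
  {"slide": [-0.52,0.18,-0.13],"turn": 0.22,"gripper": 0},
  {"slide": [-0.69,0.24,-0.13],"turn": 0.29,"gripper": 0},
  {"slide": [-0.86,0.29,-0.13],"turn": 0.367,"gripper": 0},
], newtons=10)

```text
time_s: 1.62
tcp_pos: [0.4011, -0.504, 0.2221]
eef_rot: [-180.0, 0.0, 173.5]
contact_force: [0.3, -0.7, 0.5]
gripper_width: 0.0599
gripper_force: 0.0
```

```bash
cat >> h.py <<'E'
def go(t,yaw=173.8):
    from plant import get_state
    s=get_state();M=R.from_euler("xyz",s["eef_rot"],degrees=True).as_matrix()
    print(s["time_s"],s["tcp_pos"],s["eef_rot"],s["contact_force"],s["gripper_width"])
    print("slide",np.round(M.T@(np.array(t)-s["tcp_pos"])/.15,3),"turn",-((yaw-s["eef_rot"][2]+180)%360-180)/90)
E
python3 -c "
from h import *
go([.495,-.4065,.2])"
```

```text
1.6167 [ 0.4010543  -0.50402736  0.22212343] [-1.79993693e+02  2.06475477e-02  1.73505636e+02] [ 0.27726296 -0.68246629  0.47460446] 0.059874055420659884
slide [-0.549  0.717  0.148] turn -0.003270706999195896
```

>>> send_rows([
  {"slide": [-0.14,0.18,0],"turn": 0,"gripper": 0},
  {"slide": [-0.28,0.36,0],"turn": 0,"gripper": 0},
  {"slide": [-0.42,0.54,0.05],"turn": 0,"gripper": 0},
  {"slide": [-0.55,0.72,0.1],"turn": 0,"gripper": 0},
  {"slide": [-0.55,0.72,0.15],"turn": 0,"gripper": 0},
])

```text
time_s: 2.03
tcp_pos: [0.4975, -0.403, 0.1992]
eef_rot: [180.0, 0.1, 174.0]
contact_force: [0.2, -0.8, -0.3]
gripper_width: 0.0266
gripper_force: 0.0
```

>>> send_rows([
  {"slide": [0,0,0.1],"turn": 0,"gripper": 0},
  {"slide": [0,0,0.2],"turn": 0,"gripper": 0},
  {"slide": [0,0,0.3],"turn": 0,"gripper": 0},
  {"slide": [0,0,0.33],"turn": 0,"gripper": 0},
  {"slide": [0,0,0.33],"turn": 0,"gripper": 0},
])

```text
time_s: 2.45
tcp_pos: [0.4932, -0.4062, 0.1485]
eef_rot: [179.9, -0.1, 173.8]
contact_force: [-0.0, 1.3, -0.3]
gripper_width: 0.0006
gripper_force: 0.0
```

```bash
python3 -c "
from h import *
go([.495,-.4065,.12])
from plant import optics
d=optics.capture('top')['img'];e=optics.capture('side')['img']
a=cv2.resize(d[170:250,330:430],(500,400),interpolation=2);b=cv2.resize(e[120:220,270:345],(300,400),interpolation=2)
cv2.imwrite('pics/c3.png',np.hstack([a,b])[:,:,::-1])"
```

```text
2.45 [ 0.49323028 -0.40616623  0.14847981] [ 1.79946435e+02 -1.43348136e-01  1.73825639e+02] [-0.00476238  1.26863792 -0.29230986] 0.0006272406833738298
slide [-0.012 -0.001  0.19 ] turn 0.00028487868346663465
```

View pics/c3.png

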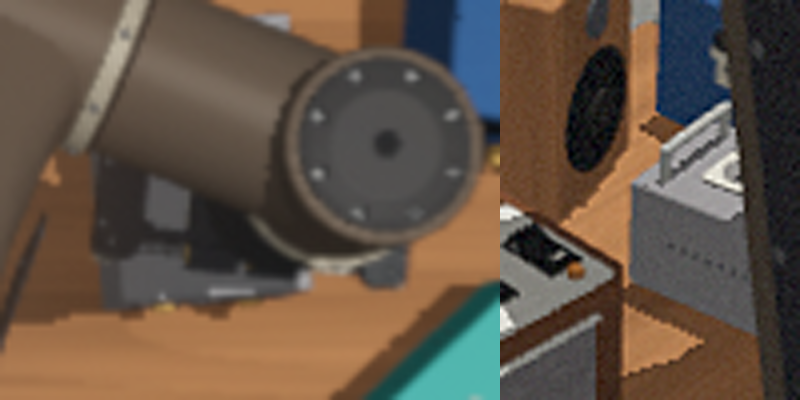

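The arm hides the switch, but the measured pose agrees. I'll come down slowly and watch the force.

>>> send_rows([
  {"slide": [-0.01,0,0.08],"turn": 0,"gripper": 0},
  {"slide": [-0.01,0,0.14],"turn": 0,"gripper": 0},
  {"slide": [-0.01,0,0.17],"turn": 0,"gripper": 0},
  {"slide": [-0.01,0,0.18],"turn": 0,"gripper": 0},
  {"slide": [-0.01,0,0.19],"turn": 0,"gripper": 0},
])

```text
time_s: 2.97
tcp_pos: [0.4953, -0.4067, 0.121]
eef_rot: [180.0, -0.0, 173.8]
contact_force: [1.2, 0.6, 0.2]
gripper_width: 0.0003
gripper_force: 0.0
```

>>> send_rows([
  {"slide": [0,0,0.008],"turn": 0,"gripper": 0},
  {"slide": [0,0,0.015],"turn": 0,"gripper": 0},
  {"slide": [0,0,0.02],"turn": 0,"gripper": 0},
  {"slide": [0,0,0.025],"turn": 0,"gripper": 0},
  {"slide": [0,0,0.025],"turn": 0,"gripper": 0},
])

```text
time_s: 3.38
tcp_pos: [0.4955, -0.4067, 0.1176]
eef_rot: [180.0, 0.0, 173.8]
contact_force: [-0.6, 0.3, 0.1]
gripper_width: 0.0006
gripper_force: 0.0
```

>>> send_rows([
  {"slide": [0,0,0.005],"turn": 0,"gripper": 0},
  {"slide": [0,0,0.01],"turn": 0,"gripper": 0},
  {"slide": [0,0,0.015],"turn": 0,"gripper": 0},
  {"slide": [0,0,0.015],"turn": 0,"gripper": 0},
  {"slide": [0,0,0.015],"turn": 0,"gripper": 0},
])

```text
time_s: 3.8
tcp_pos: [0.4954, -0.4067, 0.1153]
eef_rot: [180.0, -0.0, 173.8]
contact_force: [-0.2, 0.7, -0.5]
gripper_width: 0.0004
gripper_force: 0.0
```

```bash
python3 -c "
from h import *
go([.495,-.4065,.1125])"
```

```text
3.8 [ 0.4954478  -0.40671006  0.11528306] [ 1.79997729e+02 -8.65591327e-03  1.73829949e+02] [-0.17450405  0.69163751 -0.47056327] 0.0003732879863507933
slide [0.003 0.001 0.019] turn 0.00033276336396978777
```

>>> send_rows([
  {"slide": [0,0,0.005],"turn": 0,"gripper": 0},
  {"slide": [0,0,0.01],"turn": 0,"gripper": 0},
  {"slide": [0,0,0.013],"turn": 0,"gripper": 0},
  {"slide": [0,0,0.013],"turn": 0,"gripper": 0},
  {"slide": [0,0,0.013],"turn": 0,"gripper": 0},
])

```text
time_s: 4.22
tcp_pos: [0.4955, -0.4067, 0.1134]
eef_rot: [180.0, -0.0, 173.8]
contact_force: [-0.5, 0.6, 0.1]
gripper_width: 0.0003
gripper_force: 0.0
```

>>> send_rows([
  {"slide": [0,0,0.003],"turn": 0,"gripper": 0},
  {"slide": [0,0,0.006],"turn": 0,"gripper": 0},
  {"slide": [0,0,0.009],"turn": 0,"gripper": 0},
  {"slide": [0,0,0.009],"turn": 0,"gripper": 0},
  {"slide": [0,0,0.009],"turn": 0,"gripper": 0},
])

```text
time_s: 4.63
tcp_pos: [0.4955, -0.4067, 0.112]
eef_rot: [180.0, -0.0, 173.8]
contact_force: [0.1, -0.5, 0.8]
gripper_width: 0.0008
gripper_force: 0.0
```

```bash
python3 -c "
from h import *
for i in range(3):
  go([.495,-.4065,.1125])
  from plant import optics
  d=optics.capture('top')['img']
e=optics.capture('side')['img']
a=cv2.resize(d[170:250,310:410],(500,400),interpolation=2);b=cv2.resize(e[120:220,270:345],(300,400),interpolation=2)
cv2.imwrite('pics/c4.png',np.hstack([a,b])[:,:,::-1])"
```

```text
4.6333 [ 0.49547196 -0.40674434  0.11201224] [ 1.79998896e+02 -3.25917530e-03  1.73826320e+02] [ 0.14428521 -0.50767675  0.76089927] 0.0008412365702070829
slide [ 0.003  0.001 -0.003] turn 0.00029244316995307904
4.6833 [ 0.49551738 -0.40672069  0.11205147] [-1.79999880e+02 -1.31890123e-03  1.73831497e+02] [-0.28987901 -0.37851731  0.50852048] 0.00032399366593999397
slide [ 0.004  0.001 -0.003] turn 0.00034996407216883403
4.7333 [ 0.49550016 -0.40675804  0.1120754 ] [-1.79997501e+02 -1.43315299e-03  1.73832178e+02] [-0.444506   -0.58713287  0.02097751] 0.00043828868470101583
slide [ 0.003  0.001 -0.003] turn 0.0003575332824390721
```

View pics/c4.png

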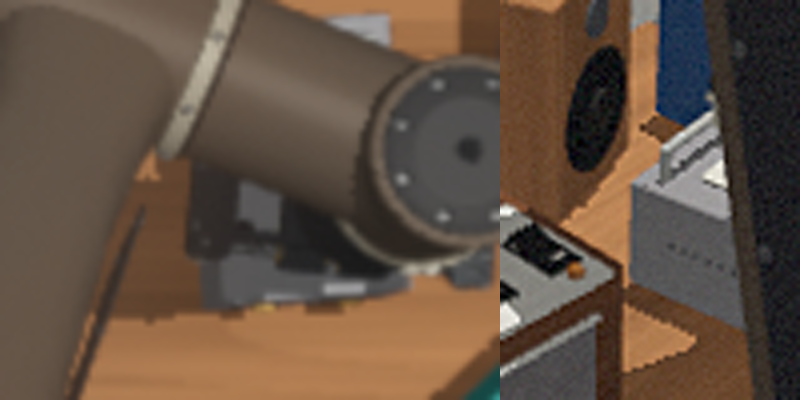

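>>> send_rows([
  {"slide": [0,0,-0.1],"turn": 0,"gripper": 0},
  {"slide": [0,0,-0.35],"turn": 0,"gripper": 0},
  {"slide": [0,0,-0.6],"turn": 0,"gripper": 0},
  {"slide": [0,0,-0.85],"turn": 0,"gripper": 0},
  {"slide": [0,0,-1],"turn": 0,"gripper": 0},
])

```text
time_s: 5.25
tcp_pos: [0.4963, -0.4076, 0.2669]
eef_rot: [-179.9, 0.2, 173.8]
contact_force: [-0.6, -0.4, 1.3]
gripper_width: 0.0005
gripper_force: 0.0
```

>>> send_rows([
  {"slide": [-0.05,0.2,0],"turn": 0,"gripper": 0},
  {"slide": [-0.1,0.4,0],"turn": 0,"gripper": 0},
  {"slide": [-0.15,0.6,0],"turn": 0,"gripper": 0},
  {"slide": [-0.2,0.8,0],"turn": 0,"gripper": 0},
  {"slide": [-0.2,0.95,0],"turn": 0,"gripper": 0},
])

```text
time_s: 5.67
tcp_pos: [0.5416, -0.2663, 0.262]
eef_rot: [180.0, 0.0, 173.9]
contact_force: [-0.1, -0.2, -0.6]
gripper_width: 0.0009
gripper_force: 0.0
```

```bash
python3 -c "
from h import *
go([.575,-.1467,.25])
from plant import optics
d=optics.capture('top')['img'];e=optics.capture('side')['img']
for c in('top','side'):print([(np.round(r['location'],4),r['p']) for r in optics.look_for(c,'supply_switch')])
a=cv2.resize(d[160:240,330:410],(400,400),interpolation=2);b=cv2.resize(e[110:230,270:390],(400,400),interpolation=2)
cv2.imwrite('pics/top5.png',d[:,:,::-1])
cv2.imwrite('pics/c5.png',np.hstack([a,b])[:,:,::-1])"
```

```text
5.6667 [ 0.5416175  -0.26633425  0.26197739] [1.79988566e+02 1.73855435e-02 1.73865777e+02] [-0.09316321 -0.23518047 -0.56541678] 0.0009170566479061518
slide [-0.136  0.817  0.08 ] turn 0.0007308590099095606
[(array([ 0.4959, -0.408 ,  0.1207]), 0.53), (array([0.3676, 0.1447, 0.12  ]), 0.46), (array([ 0.3889, -0.6309,  0.1212]), 0.45)]
[]
```

View pics/c5.png

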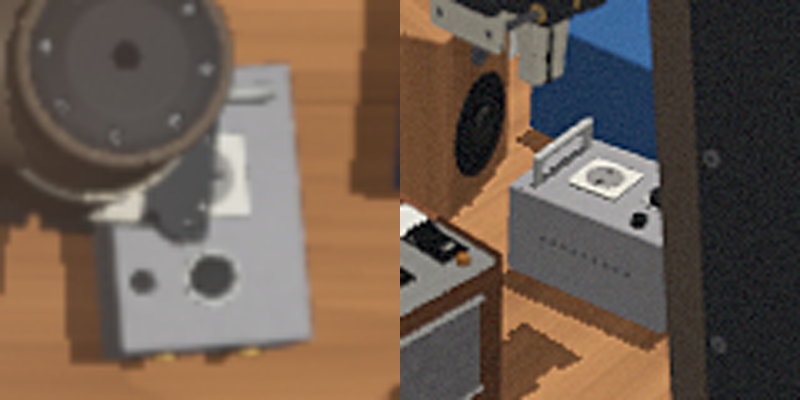

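```bash
python3 -c "
from h import *
from plant import optics
def proj(c,p):
    f,cx,cy,k,o,a=C[c];r=R.from_euler('xyz',a,degrees=True).inv()
    return cv2.projectPoints(np.array([p],float),r.as_rotvec(),r.apply(-np.array(o)),np.array([[f,0,cx],[0,f,cy],[0,0,1]]),np.array([k,0,0,0,0.]))[0].ravel()
e=optics.capture('side')['img'][:,:,::-1]
for z in(.25,.262,.272,.282):print(z,proj('side',[.5416,-.2664,z]))
b=cv2.resize(e[95:155,270:350],(800,600),interpolation=2)
for z in(.262,.282):
  u,v=proj('side',[.5416,-.2664,z]);cv2.circle(b,(int((u+.5-270)*10),int((v+.5-95)*10)),4,(0,0,255),-1)
cv2.imwrite('pics/c6.png',b)"
```

```text
0.25 [311.28466678 144.2774151 ]
0.262 [311.41906138 140.59540755]
0.272 [311.53201354 137.49031181]
0.282 [311.64583827 134.351349  ]
```

View pics/c6.png

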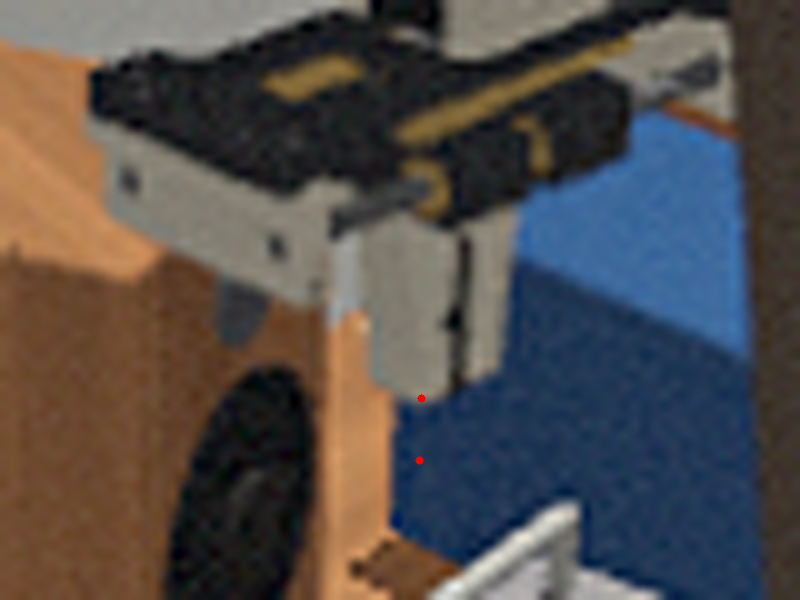

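```bash
cat >> h.py <<'E'
def proj(c,p):
    f,cx,cy,k,o,a=C[c];r=R.from_euler('xyz',a,degrees=True).inv()
    return cv2.projectPoints(np.array([p],float),r.as_rotvec(),r.apply(-np.array(o)),np.array([[f,0,cx],[0,f,cy],[0,0,1]]),np.array([k,0,0,0,0.]))[0].ravel()
E
python3 -c "
from h import *
# tool offsets (x,y,z up) -> c6 coordinates
M=R.from_euler('z',173.83,degrees=True).as_matrix()@np.diag([1,-1,-1])
for dz in(0,.01,.019,.025):
  for o in[(.0095,0),(-.0095,0),(.0095,.02),(.0095,-.02),(-.0095,.02)]:
    p=np.array([.5416,-.2664,.262])+M@np.array([*o,-dz]);print(dz,o,np.round((proj('side',p)+.5-[270,95])*10))
"
```

```text
0 (0.0095, 0) [443. 473.]
0 (-0.0095, 0) [396. 449.]
0 (0.0095, 0.02) [393. 496.]
0 (0.0095, -0.02) [492. 450.]
0 (-0.0095, 0.02) [346. 472.]
0.01 (0.0095, 0) [444. 442.]
0.01 (-0.0095, 0) [397. 418.]
0.01 (0.0095, 0.02) [394. 465.]
0.01 (0.0095, -0.02) [493. 419.]
0.01 (-0.0095, 0.02) [347. 441.]
0.019 (0.0095, 0) [445. 413.]
0.019 (-0.0095, 0) [398. 390.]
0.019 (0.0095, 0.02) [395. 436.]
0.019 (0.0095, -0.02) [494. 391.]
0.019 (-0.0095, 0.02) [348. 413.]
0.025 (0.0095, 0) [446. 394.]
0.025 (-0.0095, 0) [398. 371.]
0.025 (0.0095, 0.02) [396. 417.]
0.025 (0.0095, -0.02) [495. 372.]
0.025 (-0.0095, 0.02) [348. 394.]
```

The tips sit about 25 mm above where the reported TCP puts them: the gap's bottom is at c6 (458,390), while the TCP projects to (419,460). The earlier press therefore never touched the switch. I'll go back to it and find the height by touch.

>>> send_rows([
  {"slide": [0.04,-0.2,0],"turn": 0,"gripper": 0},
  {"slide": [0.08,-0.4,0],"turn": 0,"gripper": 0},
  {"slide": [0.12,-0.6,0],"turn": 0,"gripper": 0},
  {"slide": [0.16,-0.8,0],"turn": 0,"gripper": 0},
  {"slide": [0.2,-0.967,0],"turn": 0,"gripper": 0},
])

```text
time_s: 6.33
tcp_pos: [0.4939, -0.4121, 0.2618]
eef_rot: [-180.0, -0.0, 173.7]
contact_force: [0.6, -0.1, -0.4]
gripper_width: 0.0007
gripper_force: 0.0
```

>>> send_rows([
  {"slide": [0,0,0.25],"turn": 0,"gripper": 0},
  {"slide": [0,0,0.5],"turn": 0,"gripper": 0},
  {"slide": [0,0,0.75],"turn": 0,"gripper": 0},
  {"slide": [0,0,0.93],"turn": 0,"gripper": 0},
  {"slide": [0,0,0.97],"turn": 0,"gripper": 0},
])

```text
time_s: 6.75
tcp_pos: [0.4915, -0.4087, 0.1109]
eef_rot: [179.8, -0.4, 173.7]
contact_force: [-0.9, 0.2, -0.1]
gripper_width: 0.0003
gripper_force: 0.0
```

>>> send_rows([
  {"slide": [0,0,0.01],"turn": 0,"gripper": 0},
  {"slide": [0,0,0.02],"turn": 0,"gripper": 0},
  {"slide": [0,0,0.03],"turn": 0,"gripper": 0},
  {"slide": [0,0,0.03],"turn": 0,"gripper": 0},
  {"slide": [0,0,0.03],"turn": 0,"gripper": 0},
])

```text
time_s: 7.17
tcp_pos: [0.496, -0.4097, 0.1138]
eef_rot: [-179.9, 0.1, 173.8]
contact_force: [0.8, 0.2, -0.4]
gripper_width: 0.0006
gripper_force: 0.0
```

>>> send_rows([
  {"slide": [0,0.013,0.02],"turn": 0,"gripper": 0},
  {"slide": [0,0.013,0.04],"turn": 0,"gripper": 0},
  {"slide": [0,0.013,0.06],"turn": 0,"gripper": 0},
  {"slide": [0,0.013,0.06],"turn": 0,"gripper": 0},
  {"slide": [0,0.013,0.06],"turn": 0,"gripper": 0},
])

```text
time_s: 7.58
tcp_pos: [0.4953, -0.4072, 0.1027]
eef_rot: [180.0, -0.0, 173.8]
contact_force: [0.7, -0.3, -0.8]
gripper_width: 0.0003
gripper_force: 0.0
```

>>> send_rows([
  {"slide": [0,0,0.005],"turn": 0,"gripper": 0},
  {"slide": [0,0,0.01],"turn": 0,"gripper": 0},
  {"slide": [0,0,0.015],"turn": 0,"gripper": 0},
  {"slide": [0,0,0.02],"turn": 0,"gripper": 0},
  {"slide": [0,0,0.02],"turn": 0,"gripper": 0},
])

```text
time_s: 8.0
tcp_pos: [0.4953, -0.4073, 0.0998]
eef_rot: [180.0, -0.0, 173.8]
contact_force: [-0.4, -0.8, -0.5]
gripper_width: 0.0005
gripper_force: 0.0
```

>>> send_rows([
  {"slide": [0,0,0.005],"turn": 0,"gripper": 0},
  {"slide": [0,0,0.01],"turn": 0,"gripper": 0},
  {"slide": [0,0,0.015],"turn": 0,"gripper": 0},
  {"slide": [0,0,0.02],"turn": 0,"gripper": 0},
  {"slide": [0,0,0.02],"turn": 0,"gripper": 0},
])

```text
time_s: 8.42
tcp_pos: [0.4954, -0.4073, 0.0969]
eef_rot: [180.0, -0.0, 173.8]
contact_force: [-0.6, 0.7, 0.6]
gripper_width: 0.0004
gripper_force: 0.0
```

>>> send_rows([
  {"slide": [0,0,0.004],"turn": 0,"gripper": 0},
  {"slide": [0,0,0.008],"turn": 0,"gripper": 0},
  {"slide": [0,0,0.012],"turn": 0,"gripper": 0},
  {"slide": [0,0,0.014],"turn": 0,"gripper": 0},
  {"slide": [0,0,0.014],"turn": 0,"gripper": 0},
])

```text
time_s: 8.83
tcp_pos: [0.4955, -0.4074, 0.0951]
eef_rot: [-180.0, 0.0, 173.8]
contact_force: [-0.4, -0.3, 2.1]
gripper_width: 0.0001
gripper_force: 1.0
```

>>> send_rows([
  {"slide": [0,0,0.004],"turn": 0,"gripper": 0},
  {"slide": [0,0,0.008],"turn": 0,"gripper": 0},
  {"slide": [0,0,0.012],"turn": 0,"gripper": 0},
  {"slide": [0,0,0.014],"turn": 0,"gripper": 0},
  {"slide": [0,0,0.014],"turn": 0,"gripper": 0},
])

```text
time_s: 9.25
tcp_pos: [0.4954, -0.4074, 0.0928]
eef_rot: [180.0, -0.0, 173.8]
contact_force: [-0.3, 0.2, 1.9]
gripper_width: 0.0005
gripper_force: 0.8
```

>>> send_rows([
  {"slide": [0,0,0.004],"turn": 0,"gripper": 0},
  {"slide": [0,0,0.008],"turn": 0,"gripper": 0},
  {"slide": [0,0,0.012],"turn": 0,"gripper": 0},
  {"slide": [0,0,0.014],"turn": 0,"gripper": 0},
  {"slide": [0,0,0.014],"turn": 0,"gripper": 0},
])

```text
time_s: 9.67
tcp_pos: [0.4955, -0.4074, 0.0907]
eef_rot: [-180.0, 0.0, 173.8]
contact_force: [0.2, -0.7, 0.4]
gripper_width: 0.0004
gripper_force: 0.7
```

Contact came near a reading of 0.096, so the bias is about 24 mm. I'll press on to the stop.

>>> send_rows([
  {"slide": [0,0,0.003],"turn": 0,"gripper": 0},
  {"slide": [0,0,0.006],"turn": 0,"gripper": 0},
  {"slide": [0,0,0.009],"turn": 0,"gripper": 0},
  {"slide": [0,0,0.01],"turn": 0,"gripper": 0},
  {"slide": [0,0,0.01],"turn": 0,"gripper": 0},
])

```text
time_s: 10.08
tcp_pos: [0.4955, -0.4074, 0.0896]
eef_rot: [-180.0, 0.0, 173.8]
contact_force: [-0.9, 0.8, 5.0]
gripper_width: 0.0003
gripper_force: 2.7
```

>>> send_rows([
  {"slide": [0,0,0.002],"turn": 0,"gripper": 0},
  {"slide": [0,0,0.004],"turn": 0,"gripper": 0},
  {"slide": [0,0,0.006],"turn": 0,"gripper": 0},
  {"slide": [0,0,0.006],"turn": 0,"gripper": 0},
  {"slide": [0,0,0.006],"turn": 0,"gripper": 0},
])

```text
time_s: 10.5
tcp_pos: [0.4955, -0.4074, 0.089]
eef_rot: [-180.0, 0.0, 173.8]
contact_force: [-1.2, 2.4, 5.6]
gripper_width: 0.0008
gripper_force: 3.5
```

The stop is reached (5 to 6 N at 0.0895). Next is the mains rocker.

>>> send_rows([
  {"slide": [0,0,-0.1],"turn": 0,"gripper": 0},
  {"slide": [0,0,-0.35],"turn": 0,"gripper": 0},
  {"slide": [0,0,-0.6],"turn": 0,"gripper": 0},
  {"slide": [0,0,-0.85],"turn": 0,"gripper": 0},
  {"slide": [0,0,-1],"turn": 0,"gripper": 0},
])

```text
time_s: 10.92
tcp_pos: [0.4962, -0.4081, 0.2425]
eef_rot: [-179.9, 0.2, 173.8]
contact_force: [1.4, -1.2, 0.8]
gripper_width: 0.0004
gripper_force: 0.0
```

>>> send_rows([
  {"slide": [-0.04,0.2,0],"turn": 0,"gripper": 0},
  {"slide": [-0.08,0.4,0],"turn": 0,"gripper": 0},
  {"slide": [-0.12,0.6,0],"turn": 0,"gripper": 0},
  {"slide": [-0.16,0.8,0],"turn": 0,"gripper": 0},
  {"slide": [-0.18,0.95,0],"turn": 0,"gripper": 0},
])

```text
time_s: 11.33
tcp_pos: [0.5379, -0.2665, 0.2379]
eef_rot: [180.0, -0.0, 173.8]
contact_force: [0.6, 0.4, 0.2]
gripper_width: 0.0002
gripper_force: 0.0
```

```bash
python3 -c "
from h import *
go([.575,-.1467,.2])"
```

```text
11.3333 [ 0.53792918 -0.26650892  0.2378836 ] [ 1.79967366e+02 -1.86351826e-02  1.73846611e+02] [0.5538961  0.41926817 0.15077125] 0.00019817887173932458
slide [-0.16   0.82   0.253] turn 0.0005179012503485107
```

>>> send_rows([
  {"slide": [-0.04,0.2,0],"turn": 0,"gripper": 0},
  {"slide": [-0.08,0.4,0],"turn": 0,"gripper": 0},
  {"slide": [-0.12,0.6,0],"turn": 0,"gripper": 0},
  {"slide": [-0.16,0.75,0],"turn": 0,"gripper": 0},
  {"slide": [-0.16,0.82,0],"turn": 0,"gripper": 0},
])

```text
time_s: 11.75
tcp_pos: [0.5755, -0.1463, 0.2378]
eef_rot: [180.0, -0.0, 173.9]
contact_force: [0.2, -0.7, -0.4]
gripper_width: 0.0003
gripper_force: 0.0
```

>>> send_rows([
  {"slide": [0,0,0.1],"turn": 0,"gripper": 0},
  {"slide": [0,0,0.2],"turn": 0,"gripper": 0},
  {"slide": [0,0,0.3],"turn": 0,"gripper": 0},
  {"slide": [0,0,0.35],"turn": 0,"gripper": 0},
  {"slide": [0,0,0.35],"turn": 0,"gripper": 0},
])

```text
time_s: 12.17
tcp_pos: [0.5732, -0.149, 0.1837]
eef_rot: [-180.0, -0.2, 173.8]
contact_force: [-0.6, -0.2, -0.7]
gripper_width: 0.0003
gripper_force: 0.0
```

```bash
python3 -c "
from h import *
go([.575,-.1467,.165])
from plant import optics
e=optics.capture('side')['img'][:,:,::-1]
b=cv2.resize(e[130:210,220:320],(800,600),interpolation=2)
cv2.imwrite('pics/c7.png',b)"
```

```text
12.1667 [ 0.57323562 -0.14898718  0.18368443] [-179.99268026   -0.2168718   173.80022986] [-0.62187881 -0.20520268 -0.73565516] 0.00026461348448537046
slide [-0.011  0.016  0.125] turn 2.554012154910702e-06
```

View pics/c7.png

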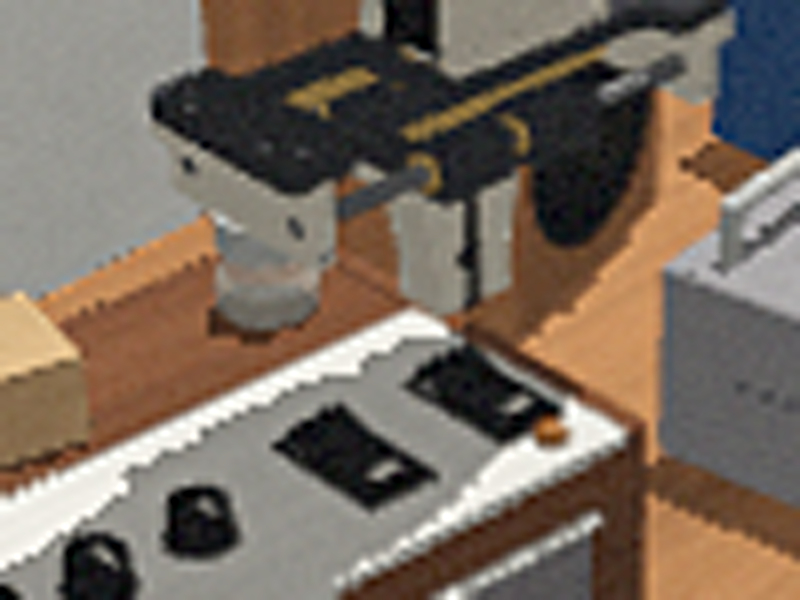

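```bash
python3 -c "
from h import *
q=lambda x,y:(220+x/8-.5,130+y/7.5-.5)
for z in(.205,.208):print('tip front gap',z,ray('side',q(474,307),z))
for n,p,z in[('rear edge',(440,366),.180),('rear L',(410,387),.181),('rear R',(472,348),.181),('front mid',(530,420),.176),('front L',(502,440),.174),('front R',(560,407),.174),('jewel',(551,432),.174),('stby frontmid',(405,490),.175),('stby rear mid',(307,424),.181)]:print(n,ray('side',q(*p),z))
go([.575,-.1467,.165])
"
```

```text
tip front gap 0.205 [ 0.56636779 -0.15305927  0.205     ]
tip front gap 0.208 [ 0.5631954  -0.14970906  0.208     ]
rear edge [ 0.57409542 -0.14274004  0.18      ]
rear L [ 0.57146164 -0.12445548  0.181     ]
rear R [ 0.57276362 -0.15822038  0.181     ]
front mid [ 0.52983147 -0.14158217  0.176     ]
front L [ 0.53051011 -0.1276808   0.174     ]
front R [ 0.52938605 -0.15697757  0.174     ]
jewel [ 0.52102931 -0.14274708  0.174     ]
stby frontmid [ 0.53355698 -0.08194085  0.175     ]
stby rear mid [ 0.58191078 -0.08342152  0.181     ]
12.2167 [ 0.57401341 -0.1491815   0.18511187] [-1.79979658e+02 -1.10456690e-01  1.73807659e+02] [ 1.39103082 -0.24260837  1.5037865 ] 0.0005777071667740667
slide [-0.005  0.017  0.134] turn 8.509938167770139e-05
```

The tip is over the rocker's rear half: the gap is at c7 (474,307) and the rocker's rear edge at (440,366). I'll nudge it 4 mm left and come down.

>>> send_rows([
  {"slide": [0.005,0.025,0.04],"turn": 0,"gripper": 0},
  {"slide": [0.005,0.025,0.08],"turn": 0,"gripper": 0},
  {"slide": [0.005,0.025,0.12],"turn": 0,"gripper": 0},
  {"slide": [0.005,0.025,0.14],"turn": 0,"gripper": 0},
  {"slide": [0.005,0.025,0.14],"turn": 0,"gripper": 0},
])

```text
time_s: 12.63
tcp_pos: [0.5738, -0.145, 0.164]
eef_rot: [-180.0, -0.1, 173.8]
contact_force: [0.0, -0.8, -0.2]
gripper_width: 0.0006
gripper_force: 0.0
```

>>> send_rows([
  {"slide": [0,0,0.004],"turn": 0,"gripper": 0},
  {"slide": [0,0,0.008],"turn": 0,"gripper": 0},
  {"slide": [0,0,0.012],"turn": 0,"gripper": 0},
  {"slide": [0,0,0.014],"turn": 0,"gripper": 0},
  {"slide": [0,0,0.014],"turn": 0,"gripper": 0},
])

```text
time_s: 13.05
tcp_pos: [0.5744, -0.145, 0.1628]
eef_rot: [180.0, 0.0, 173.8]
contact_force: [-1.0, -0.3, -0.2]
gripper_width: 0.0005
gripper_force: 0.0
```

>>> send_rows([
  {"slide": [0,0,0.01],"turn": 0,"gripper": 0},
  {"slide": [0,0,0.02],"turn": 0,"gripper": 0},
  {"slide": [0,0,0.03],"turn": 0,"gripper": 0},
  {"slide": [0,0,0.03],"turn": 0,"gripper": 0},
  {"slide": [0,0,0.03],"turn": 0,"gripper": 0},
])

```text
time_s: 13.47
tcp_pos: [0.5743, -0.145, 0.1582]
eef_rot: [-180.0, -0.0, 173.8]
contact_force: [-0.4, -0.7, -0.0]
gripper_width: 0.0005
gripper_force: 0.1
```

>>> send_rows([
  {"slide": [0,0,0.005],"turn": 0,"gripper": 0},
  {"slide": [0,0,0.01],"turn": 0,"gripper": 0},
  {"slide": [0,0,0.015],"turn": 0,"gripper": 0},
  {"slide": [0,0,0.018],"turn": 0,"gripper": 0},
  {"slide": [0,0,0.018],"turn": 0,"gripper": 0},
])

```text
time_s: 13.88
tcp_pos: [0.5751, -0.1451, 0.156]
eef_rot: [-180.0, 0.1, 173.8]
contact_force: [2.6, -0.4, 2.8]
gripper_width: 0.0001
gripper_force: 1.5
```

>>> send_rows([
  {"slide": [0,0,0.004],"turn": 0,"gripper": 0},
  {"slide": [0,0,0.008],"turn": 0,"gripper": 0},
  {"slide": [0,0,0.012],"turn": 0,"gripper": 0},
  {"slide": [0,0,0.014],"turn": 0,"gripper": 0},
  {"slide": [0,0,0.014],"turn": 0,"gripper": 0},
])

```text
time_s: 14.3
tcp_pos: [0.5742, -0.145, 0.1533]
eef_rot: [180.0, -0.0, 173.8]
contact_force: [3.3, 0.5, 2.5]
gripper_width: 0.0004
gripper_force: 1.5
```

>>> send_rows([
  {"slide": [0,0,0.003],"turn": 0,"gripper": 0},
  {"slide": [0,0,0.006],"turn": 0,"gripper": 0},
  {"slide": [0,0,0.008],"turn": 0,"gripper": 0},
  {"slide": [0,0,0.008],"turn": 0,"gripper": 0},
  {"slide": [0,0,0.008],"turn": 0,"gripper": 0},
])

```text
time_s: 14.72
tcp_pos: [0.5741, -0.145, 0.1521]
eef_rot: [180.0, -0.0, 173.8]
contact_force: [1.1, -0.1, 2.6]
gripper_width: 0.0004
gripper_force: 1.3
```

>>> send_rows([
  {"slide": [0,0,0.002],"turn": 0,"gripper": 0},
  {"slide": [0,0,0.004],"turn": 0,"gripper": 0},
  {"slide": [0,0,0.006],"turn": 0,"gripper": 0},
  {"slide": [0,0,0.006],"turn": 0,"gripper": 0},
  {"slide": [0,0,0.006],"turn": 0,"gripper": 0},
])

```text
time_s: 15.13
tcp_pos: [0.5743, -0.145, 0.1515]
eef_rot: [-180.0, -0.0, 173.8]
contact_force: [0.9, 0.2, 5.7]
gripper_width: 0.0005
gripper_force: 2.3
```

The mains rocker is at its stop. I'll lift, go 60 mm left and press standby.

>>> send_rows([
  {"slide": [0,0,-0.1],"turn": 0,"gripper": 0},
  {"slide": [0,0,-0.22],"turn": 0,"gripper": 0},
  {"slide": [0,0.15,-0.22],"turn": 0,"gripper": 0},
  {"slide": [0,0.3,-0.22],"turn": 0,"gripper": 0},
  {"slide": [0,0.4,-0.22],"turn": 0,"gripper": 0},
])

```text
time_s: 15.55
tcp_pos: [0.5797, -0.0843, 0.1836]
eef_rot: [180.0, -0.1, 173.8]
contact_force: [0.7, -0.7, 0.2]
gripper_width: 0.0005
gripper_force: 0.0
```

>>> send_rows([
  {"slide": [0,0,0],"turn": 0,"gripper": 0},
  {"slide": [0,0,0.05],"turn": 0,"gripper": 0},
  {"slide": [0,0,0.1],"turn": 0,"gripper": 0},
  {"slide": [0,0,0.13],"turn": 0,"gripper": 0},
  {"slide": [0,0,0.13],"turn": 0,"gripper": 0},
])

```text
time_s: 15.97
tcp_pos: [0.5794, -0.0861, 0.1627]
eef_rot: [-180.0, -0.2, 173.8]
contact_force: [-0.2, 0.5, 0.7]
gripper_width: 0.0006
gripper_force: 0.0
```

```bash
python3 -c "
from h import *
go([.5805,-.0853,.16])"
```

```text
15.9667 [ 0.57937325 -0.08608001  0.16272297] [-179.96976442   -0.19832031  173.76536374] [-0.15529358  0.47397898  0.69458338] 0.0006162977607661211
slide [-0.007  0.006  0.018] turn -0.00038484731203456904
```

>>> send_rows([
  {"slide": [0,0,0.012],"turn": 0,"gripper": 0},
  {"slide": [0,0,0.024],"turn": 0,"gripper": 0},
  {"slide": [0,0,0.036],"turn": 0,"gripper": 0},
  {"slide": [0,0,0.045],"turn": 0,"gripper": 0},
  {"slide": [0,0,0.045],"turn": 0,"gripper": 0},
])

```text
time_s: 16.38
tcp_pos: [0.5808, -0.0855, 0.1581]
eef_rot: [-180.0, 0.0, 173.8]
contact_force: [0.4, 0.2, 0.8]
gripper_width: 0.0004
gripper_force: 0.2
```

>>> send_rows([
  {"slide": [0,0,0.005],"turn": 0,"gripper": 0},
  {"slide": [0,0,0.01],"turn": 0,"gripper": 0},
  {"slide": [0,0,0.015],"turn": 0,"gripper": 0},
  {"slide": [0,0,0.02],"turn": 0,"gripper": 0},
  {"slide": [0,0,0.02],"turn": 0,"gripper": 0},
])

```text
time_s: 16.8
tcp_pos: [0.5817, -0.0854, 0.1556]
eef_rot: [180.0, 0.1, 173.8]
contact_force: [3.5, -0.8, 3.1]
gripper_width: 0.0007
gripper_force: 1.6
```

>>> send_rows([
  {"slide": [0,0,0.004],"turn": 0,"gripper": 0},
  {"slide": [0,0,0.008],"turn": 0,"gripper": 0},
  {"slide": [0,0,0.012],"turn": 0,"gripper": 0},
  {"slide": [0,0,0.014],"turn": 0,"gripper": 0},
  {"slide": [0,0,0.014],"turn": 0,"gripper": 0},
])

```text
time_s: 17.22
tcp_pos: [0.5807, -0.0852, 0.1528]
eef_rot: [180.0, -0.0, 173.8]
contact_force: [2.7, 0.7, 3.3]
gripper_width: 0.0006
gripper_force: 1.4
```

>>> send_rows([
  {"slide": [0,0,0.003],"turn": 0,"gripper": 0},
  {"slide": [0,0,0.006],"turn": 0,"gripper": 0},
  {"slide": [0,0,0.008],"turn": 0,"gripper": 0},
  {"slide": [0,0,0.01],"turn": 0,"gripper": 0},
  {"slide": [0,0,0.01],"turn": 0,"gripper": 0},
])

```text
time_s: 17.63
tcp_pos: [0.5809, -0.0853, 0.1516]
eef_rot: [180.0, 0.0, 173.8]
contact_force: [2.3, 1.0, 5.7]
gripper_width: 0.0005
gripper_force: 2.1
```

Standby is at its stop. I'll lift clear, go up, and take a final look.

>>> send_rows([
  {"slide": [0,0,-0.1],"turn": 0,"gripper": 0},
  {"slide": [0,0,-0.3],"turn": 0,"gripper": 0},
  {"slide": [0,0,-0.5],"turn": 0,"gripper": 0},
  {"slide": [0,0,-0.7],"turn": 0,"gripper": 0},
  {"slide": [0,0,-0.7],"turn": 0,"gripper": 0},
])

```text
time_s: 18.05
tcp_pos: [0.5823, -0.0859, 0.2621]
eef_rot: [180.0, 0.4, 173.9]
contact_force: [1.7, -0.1, 1.4]
gripper_width: 0.0003
gripper_force: 0.0
```

>>> send_rows([
  {"slide": [0,0,0],"turn": 0,"gripper": 0},
  {"slide": [0,0,0],"turn": 0,"gripper": 0},
  {"slide": [0,0,0],"turn": 0,"gripper": 0},
  {"slide": [0,0,0],"turn": 0,"gripper": 0},
  {"slide": [0,0,0],"turn": 0,"gripper": 0},
])

```text
time_s: 18.47
tcp_pos: [0.5802, -0.0854, 0.2553]
eef_rot: [-180.0, -0.1, 173.8]
contact_force: [0.6, -0.2, 0.5]
gripper_width: 0.0001
gripper_force: 0.0
```

```bash
python3 -c "
from h import *
go([.58,-.085,.25])
from plant import optics
e=optics.capture('side')['img'][:,:,::-1]
cv2.imwrite('pics/c8.png',cv2.resize(e[135:215,220:360],(800,457),interpolation=2))"
```

```text
18.4667 [ 0.5802101  -0.08538792  0.25534443] [-1.79975567e+02 -1.21886276e-01  1.73826930e+02] [ 0.55011599 -0.16471504  0.50870556] 0.00010122340690125797
slide [0.002 0.002 0.036] turn 0.0002992217770529098
```

View pics/c8.png

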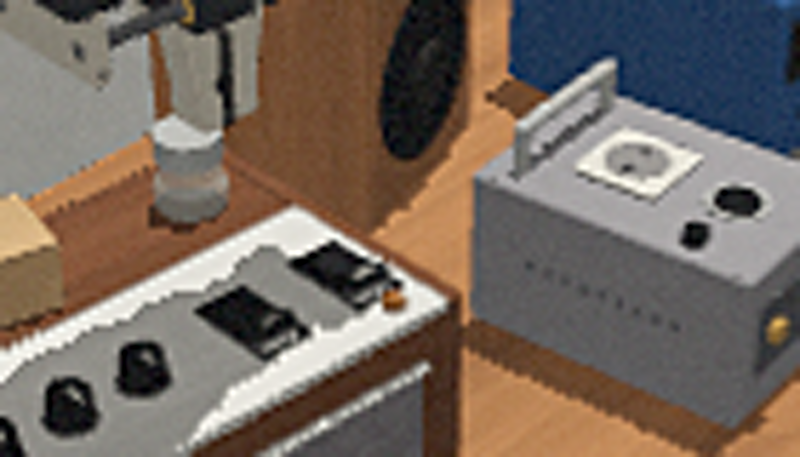

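The push switch is flush in its ring at (738,200). Both rockers, at (345,272) and (252,320), now have raised fronts. The knob and jar are undisturbed and the gripper is clear.

```bash
python3 -c "
from plant import order
print(order.close_job())"
```

```text
the job is handed in; nothing more can be done
None
```

The supply switch, the mains rocker and the standby rocker were each pressed to their stops in that order, with about 6 N at most, and the job is handed in; the last picture showed all three on, nothing visibly disturbed and the gripper clear, but no verdict came back.

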